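# Colony lift: interleave the transfer card and hold the press at its mark

### The job

Take the blue transfer card by its orange tab, lay it squarely on the agar tray in the spring-loaded stand and let go of it, then set the aluminium press plate squarely on the card by its black knob. Press the stack straight down until the red pointer is in the green band (the platen 8 mm down, half its travel, never near the bottom stop), keep it there for two seconds, and finish while still pressing, without letting go. Leave the cup, bottle and vial where they are.

Things in the scene. Friction and masses are not known exactly. Their poses are not given: they have to be found in the camera images.
- stand: fixed press stand: grey base 12 mm thick (x -65 to 65, y -82 to 66 mm); on it a sprung aluminium platen 108 mm square, centred on the origin, its top 46 mm above the base's underside when released. Origin on the base's underside, z up. White scale 22 mm wide, up to z = 56 mm, at x = -43, y = -68 mm; the platen's red pointer moves down along it: green band at 6 to 10 mm of travel
- platen (a joint): travel of the platen in m: 0 released (up), growing as it is pressed down, stop at 0.016. Springs resist with 7 N at 0, 14 N at 0.008, 20 N at 0.016; platen and stack carry 4 to 6 N of it by their weight, so the hand adds about 9 N at 0.008. The stack alone does not sink it
- tray: white agar tray with dark red agar face, 92 x 92 x 14 mm, lying loose in the platen's corner lips (5 mm high, 1.7 mm play). Origin: centre of its underside; z up, sides along x and y, x like the stand's
- card: blue rigid transfer card with white face, 92 x 92 x 4 mm, 35 g. Origin: centre of its underside; z up, sides along x and y. On its -x side an orange upright tab outside the square: 8 mm thick along x, 36 mm along y, its centre at x = -56 mm, from z = 0 to 34 mm; the grip for the card. It starts lying on the grey board, face and tab up
- press_plate: aluminium press plate 88 x 88 x 10 mm, about 0.2 kg, with a round black knob at its centre: 30 mm diameter, from z = 10 to 46 mm (36 mm flange up to z = 13). Origin: centre of the plate's underside; z up, sides along x and y. It starts lying on the grey board, knob up
- sample_cup: bystander: screw-lid sample cup with yellow lid, 64 mm diameter, 62 mm high; origin at the centre of its underside
- broth_bottle: bystander: dark bottle with blue cap, 44 mm diameter, 105 mm high; origin at the centre of its underside
- vial: bystander: small white-capped vial, 25 mm diameter, 62 mm high; origin at the centre of its underside
- board: fixed grey staging board on the bench, 215 x 380 mm (x, y), 14 mm high, level; the card and the press plate start on it. Origin: centre of its underside
There are look-alikes about, which are no part of the job. Leave any turquoise look-alike of the press_plate alone.

How it is judged:
On the way, in this order (a step that is already met when the one before it is completed fails the run):
1. the card lies flat and square on the tray, let go of, before the press plate is on it (horizontal distance between card and tray below 0.01 m and z of card in the frame of tray between 0.011 and 0.017 m and angle between card's own z axis and vertical below 0.06 rad and (angle between the x axis of card and the x axis of tray, either way round below 0.17 rad or angle between the x axis of card and the y axis of tray, either way round below 0.17 rad) and contact force between each of the fingers, press_plate and card below 0.1 N), for 0.2 s.
2. the platen is held pressed at its mark, through the plate, the card and the tray (value of joint platen between 0.005 and 0.011 m and horizontal distance between press_plate and card below 0.01 m and contact force between press_plate and card above 4 N), for 1.5 s.
At the end, for the whole second after the job is handed in: Card on tray and press plate on card, each centred within 10 mm on the one below, flat, square within 10 degrees; fingers still pressing, platen 5 to 11 mm down and steady, over 4 N passing through plate, card and tray; arm off the card, tray within 6 mm of the stand's centre (all of step 2 and contact force between the fingers and press_plate above 3 N and contact force between card and tray above 4 N and contact force between the arm and card below 0.5 N and horizontal distance between card and tray below 0.01 m and z of card in the frame of tray between 0.011 and 0.017 m and (angle between the x axis of card and the x axis of tray, either way round below 0.17 rad or angle between the x axis of card and the y axis of tray, either way round below 0.17 rad) and z of press_plate in the frame of card between 0.001 and 0.007 m and (angle between the x axis of press_plate and the x axis of tray, either way round below 0.17 rad or angle between the x axis of press_plate and the y axis of tray, either way round below 0.17 rad) and angle between press_plate's own z axis and vertical below 0.08 rad and horizontal distance between tray and stand below 0.006 m and linear speed of press_plate below 0.02 m/s); the arm keeps its last pose, push and grip.
It fails at once if the platen is driven to its bottom stop (over 14 mm) (value of joint platen above 0.014 m).
It fails at once if cup, bottle or vial pushed over 30 mm away or tipped (distance of any of sample_cup, broth_bottle, vial from where it was at the start of the episode above 0.03 m or angle between any of sample_cup, broth_bottle, vial's own z axis and vertical above 0.4 rad).
It also fails if it takes over 64 s, if anything falls off the work surface, if the arm or the gripper's body presses on something with over 40 N, if the wrist force passes 120 N, or if a joint passes its speed limit or range.

### The arm

A 6-joint arm with a two-finger parallel gripper is mounted at the origin on a cart in front of the work surface, level with it; the furniture and walls round the work are solid. World frame = base frame: x ahead of the robot, y to its left, z up, the work surface at z = 0. Lengths are in m, angles in rad, forces in N, time in s.
With the tool pointing down it reaches from about 0.35 to 0.975 m from the base axis. Payload 17.4 kg.
Tool frame: the origin (TCP) lies midway between the tips of the shut fingers; the grasp point (between the pads) lies 19 mm behind it; z points along the fingers, y is the line along which they close (so a half turn about z gives the same grasp; the last joint's range is limited). The gripper opens to 85 mm and grips with 20 to 120 N. Pads are 22 mm wide; open, the fingers measure 114 mm over their backs; the gripper's body (76 mm by 85 mm) begins 54 mm behind the grasp point. The pads swing forward as they close: fully open they stand 13 mm farther back than shut.
Start: joints at [1.152, 0.116, 1.442, -0, 1.584, -0.038], TCP at [0.251, 0.627, 0.231] pointing down, gripper open.
Joint ranges: [-2.83, 2.83], [-0.83, 2.19], [0.07, 2.5], [-1.14, 4.28], [0.01, 3], [-2.97, 2.97]. Speed limits (rad/s): [1.89, 1.89, 2.22, 3.14, 3.14, 3.14].

### API

Orientations are given as [roll, pitch, yaw] about the fixed x, y, z axes, in that order (R = Rz(yaw) Ry(pitch) Rx(roll)).
In Python, from rig import status, optics, order gives the robot as it stands.
- The arm moves only by the shell command python3 -m inch 'ROWS' [FORCE]. ROWS is JSON, a list that holds one entry, the list of rows, each a list of 7 numbers: the opening, from -1 (shut) to 1 (fully open), so that 0 is half open, then the shift along the tool's x, y, z in cm, then the turn, a rotation vector about the tool's x, y, z in degrees. A call has 1 to 5 rows; each row is the pose to reach, as a shift and turn from the pose commanded when the call began, along the tool's axes at that moment; what a row does not reach only later rows make up. A row lasts 1/8 s, in which the tool goes at most 62.5 mm and 10.7 degrees, less where a joint would pass 70% of its speed; a pose out of reach is approached as far as the arm can. A call with a gripper value outside its range is refused whole. The fingers move at their own pace and stop on an object; FORCE is the grip in N (left out, the last holds). Time passes only in rows, so rows that repeat a pose let the fingers close. It gives the time, the measured TCP pose, the force, the opening and the grip force at its end, in the units of the state.
- status.observe(): the state, without advancing time (a new reading comes with each control period).
- optics.grab_frame(name): name is "scene" or "top"; returns (picture, depth): 384x512x3 uint8, blue, green, red; 384x512 float32, m along the optical axis (not along the pixel's ray), 0 where there is no reading.
- optics.camera_params(name): a dict with "mtx" (3x3 intrinsics, pixels), "origin" and "attitude" of the camera in the world. Camera axes: x right, y up, looking along -z (the intrinsics and any distortion apply to the point x, -y, -z); pixel columns grow to the right and rows downward; lengths in m; the calibration is good to about 2 mm. A picture is of the moment at which its call begins. camera_params takes no time and is no camera call.
- order.sign_off(): hands the job in; it is judged then, once.
The state is a dict: "clock": time; "joints": joint angles; "qd": joint speeds; "tau": joint torques, N m; "position": TCP position; "ee_rot": TCP orientation; "force": force on the tool from outside, world axes, zero at the start; "moment": the same for the moment, N m; "width": finger opening in m; "grip_force": force on a finger pad.
Only numpy, scipy, OpenCV 4.12 (cv2) and the standard library are available. Lean on these libraries where they do the work, as an engineer would, in place of code of your own. Each camera call takes 0.05 s, during which the arm holds its last target. There are 200 camera calls.

## Working session

There is one attempt and no reset: what is moved stays moved. The work goes in short steps, Python scripts to look and compute and a shell command to move; the robot and the scene stay as the last step left them, time stands still between calls to the robot, and variables do not carry over. Pictures are saved under pics/ and viewed, at most 12 in all, crops included, and the job is handed in when it is done.

```bash
ls; mkdir -p pics
python3 - <<'E'
from rig import status, optics
import cv2, numpy as np
print(status.observe())
for n in ["scene","top"]:
    p,d=optics.grab_frame(n); cv2.imwrite(f"pics/{n}0.png",p); np.savez(f"pics/{n}0.npz",p=p,d=d)
    print(n,optics.camera_params(n))
a=cv2.imread("pics/top0.png");print(a.shape)
E
```

```text
pics
{'clock': 0.0, 'joints': array([ 1.15219400e+00,  1.16505844e-01,  1.44227199e+00, -2.10885387e-05,
        1.58400852e+00, -3.77826535e-02]), 'qd': array([ 0.00131026, -0.00062616, -0.00107679, -0.00035274, -0.00056201,
        0.00131789]), 'tau': array([-1.38938907e-03, -7.32007527e+01, -6.32490635e+01, -1.03797286e-04,
        6.42100145e-03,  1.70091717e-06]), 'position': array([0.25080925, 0.62646465, 0.23054461]), 'ee_rot': array([-3.14039901e+00, -2.40184274e-05,  2.76077270e+00]), 'force': array([-0.36194894,  0.34084007,  0.98903452]), 'moment': array([ 0.01751769,  0.02463959, -0.04144918]), 'grip_force': 0.0, 'width': 0.08547311445743536}
scene {'mtx': array([[435.0208566 ,   0.        , 262.45517255],
       [  0.        , 435.0208566 , 188.30693025],
       [  0.        ,   0.        ,   1.        ]]), 'origin': array([-0.23945048, -0.98333663,  0.69596406]), 'attitude': array([ 1.09529057,  0.01943942, -0.7515148 ])}
top {'mtx': array([[428.11449357,   0.        , 254.00678606],
       [  0.        , 428.11449357, 186.55162567],
       [  0.        ,   0.        ,   1.        ]]), 'origin': array([ 0.49657015, -0.08000857,  1.228861  ]), 'attitude': array([ 0.06571454, -0.00253687, -1.59488337])}
(384, 512, 3)
```

View pics/top0.png

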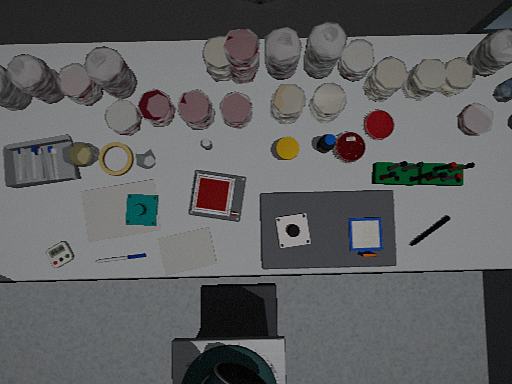

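View pics/scene0.png

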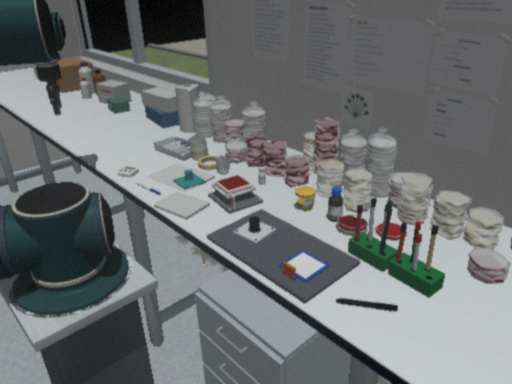

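The top view shows the stand and tray at about (215,195), the press plate with its knob at (292,230), and the card at (366,234) with its tab at (367,254). The turquoise look-alike is at (141,210). The scene view shows the same layout.

```bash
cat > h.py <<'E'
import numpy as np, cv2
from scipy.spatial.transform import Rotation as R
from rig import status, optics
def cloud(n,d):
    c=optics.camera_params(n); K=c["mtx"]; v,u=np.mgrid[:384,:512]
    P=np.dstack([(u-K[0,2])/K[0,0]*d,-(v-K[1,2])/K[1,1]*d,-d])
    return P@R.from_euler("xyz",c["attitude"]).as_matrix().T+c["origin"]
def rect(X,m):
    q=X[m]; (c,s,a)=cv2.minAreaRect((q[:,:2]*1000).astype(np.float32))
    return np.round(c,1),np.round(s,1),round(a,1),np.round(np.percentile(q[:,2]*1000,[5,50,95]),1),len(q)
def biggest(m):
    n,l,s,_=cv2.connectedComponentsWithStats(m.astype(np.uint8)); return l==1+np.argmax(s[1:,4])
def win(m,u0,u1,v0,v1):
    w=np.zeros_like(m); w[v0:v1,u0:u1]=m[v0:v1,u0:u1]; return biggest(w)
E
python3 - <<'E'
from h import *
z=np.load("pics/top0.npz"); p,d=z["p"],z["d"]; X=cloud("top",d); Z=X[...,2]*1000
b,g,r=[p[...,i].astype(int) for i in range(3)]
print("card z>", *rect(X,win((Z>16)&(Z<24)&(b>90),340,395,205,252)))
print("cardblue", *rect(X,win((b>r+40),340,395,205,252)))
tab=win((r>b+60),345,390,245,265);print("tab", *rect(X,tab))
print("plate", *rect(X,win((Z>19)&(Z<30),268,318,205,255)))
print("knob", *rect(X,win((Z>45)&(Z<75),268,318,205,255)))
print("knobdark", *rect(X,win((r<40)&(Z>50),268,318,205,255)))
print("agar", *rect(X,win((r>b+60),185,250,165,225)))
print("tray", *rect(X,win((Z>53)&(Z<68),185,250,165,225)))
print("platen", *rect(X,win((Z>38)&(Z<70),185,250,165,225)))
print("board", *rect(X,win((Z>8)&(Z<80),255,400,185,272)))
print("bench z",np.median(Z[230:260,425:470]))
for n,(u0,u1,v0,v1) in dict(cup=(270,305,130,165),bottle=(315,336,125,155),vial=(195,218,130,155)).items(): print(n,*rect(X,win(Z>40,u0,u1,v0,v1)))
c=np.hstack([cv2.resize(p[160:230,180:260],None,fx=5,fy=5,interpolation=cv2.INTER_CUBIC),cv2.resize(p[200:270,335:405],None,fx=5,fy=5,interpolation=cv2.INTER_CUBIC)]);cv2.imwrite("pics/c1.png",c)
E
```

```text
card z> [ 433.5 -395.3] [92.9 92.7] 88.9 [16.3 18.3 21.5] 806
cardblue [ 440.6 -260.4] [365.2  96.7] 87.6 [13.4 17.3 21.4] 367
tab [ 378.8 -395.1] [34.9  6.1] 88.3 [43.3 46.7 51.4] 33
plate [ 450.9 -191.6] [88.6 90.6] 6.3 [20.1 23.5 27. ] 841
knob [ 449.7 -190.9] [27.6 27.2] 89.4 [53.9 58.7 62.9] 97
knobdark [ 451.1 -190.6] [26.4 26.7] 62.1 [54.8 58.7 62.9] 87
agar [549.5  -8.8] [157.8  81.4] 80.6 [55.6 59.3 62.6] 859
tray [556.2  29. ] [94.6 91.6] 80.5 [55.4 59.2 62.5] 1116
platen [554.   16.1] [132.3 107.9] 80.5 [43.  58.  62.1] 1535
board [ 451.3 -292.2] [215.1 380.1] 0.0 [ 9.8 14.  24.1] 10021
bench z -0.19987865626491796
cup [ 597.1 -149.9] [ 61.7 236.9] 69.8 [57.8 61.3 65.1] 421
bottle [ 592.2 -197.3] [ 42.6 299.7] 47.3 [ 52.2  77.4 107.1] 234
vial [699.4  44.2] [23.6 22.8] 87.2 [41.4 60.3 64.8] 72
```

View pics/c1.png

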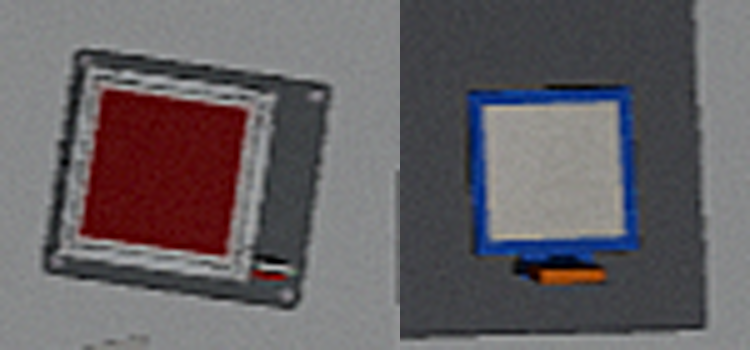

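The crops show the stand's x axis tilted about -9.5° in world, with its scale and pointer at the lower right. The card's tab is at its lower edge, on the -x side (about (565,273) in the crop).

```bash
cat >> h.py <<'E'
def go(x,y,z,yaw):
    "remaining shift (cm) and turn (deg) in tool axes to a tool-down pose in mm, deg"
    s=status.observe(); T=R.from_euler("xyz",s["ee_rot"]); W=R.from_euler("xyz",[np.pi,0,np.radians(yaw)])
    t=T.inv().apply(np.array([x,y,z])/1000-s["position"])*100
    print("shift",np.round(t,2),"turn",np.round(np.degrees((T.inv()*W).as_rotvec()),1),"t",s["clock"],"w",round(s["width"],4),"F",np.round(s["force"],1))
E
python3 -c "
from h import *
go(450,200,230,110); go(378,-395,150,88.7)"
```

```text
shift [-34.34 -32.19   0.1 ] turn [-0.1  0.  48.2] t 0.1 w 0.0855 F [-0.7 -0.1 -0.9]
shift [-49.77 -90.1    8.16] turn [-0.1  0.  69.5] t 0.1 w 0.0855 F [-0.7 -0.1 -0.9]
```

```bash
python3 -m inch '[[[1,-34.3,-32.2,0,0,0,48],[1,-34.3,-32.2,0,0,0,48],[1,-34.3,-32.2,0,0,0,48],[1,-34.3,-32.2,0,0,0,48],[1,-34.3,-32.2,0,0,0,48]]]' 20; python3 -c "
from h import *
go(420,-200,200,88.7)"
```

```text
clock: 0.72
position: [0.3832, 0.3415, 0.2311]
ee_rot: [-3.142, 0.0, 1.919]
force: [1.6, 0.4, 1.1]
width: 0.0853
grip_force: 0.0
shift [-52.16 -15.02   3.11] turn [-0.   0.  21.2] t 0.725 w 0.0853 F [1.6 0.4 1.1]
```

```bash
python3 -m inch '[[[1,-52,-15,2,0,0,21],[1,-52,-15,2,0,0,21],[1,-52,-15,2,0,0,21],[1,-52,-15,2,0,0,21],[1,-52,-15,2,0,0,21]]]'; python3 -c "
from h import *
go(378,-395,180,88.7)"
```

```text
clock: 1.35
position: [0.4047, 0.0301, 0.2197]
ee_rot: [3.141, -0.0, 1.557]
force: [1.7, 0.5, 0.7]
width: 0.0853
grip_force: 0.0
shift [-42.54  -2.08   3.97] turn [ 0.  -0.   0.5] t 1.35 w 0.0853 F [1.7 0.5 0.7]
```

```bash
python3 -m inch '[[[1,-6,0,2,0,0,0.5],[1,-12,-0.5,3,0,0,0.5],[1,-18,-1,4,0,0,0.5],[1,-24,-1,4,0,0,0.5],[1,-30,-1.5,4,0,0,0.5]]]'; python3 -c "
from h import *
go(378,-395,100,88.7)"
```

```text
clock: 1.98
position: [0.3852, -0.2699, 0.1796]
ee_rot: [3.141, -0.0, 1.547]
force: [1.6, 0.3, 0.8]
width: 0.0851
grip_force: 0.0
shift [-12.53  -0.43   7.96] turn [ 0. -0. -0.] t 1.975 w 0.0851 F [1.6 0.3 0.8]
```

```bash
python3 -m inch '[[[1,-6,-0.2,1,0,0,0],[1,-12.5,-0.4,3,0,0,0],[1,-12.5,-0.4,8,0,0,0],[1,-12.5,-0.4,8,0,0,0],[1,-12.5,-0.4,8,0,0,0]]]'
python3 - <<'E'
from h import *
go(378,-395,24,88.7)
# refine tab from scene camera
p,d=optics.grab_frame("scene"); cv2.imwrite("pics/s1.png",cv2.resize(p[150:350,180:420],None,fx=3,fy=3)); X=cloud("scene",d)
b,g,r=[p[...,i].astype(int) for i in range(3)]
m=win((r>b+60)&(d>0),265,310,255,290); print(rect(X,m))
E
```

```text
clock: 2.6
position: [0.3795, -0.3925, 0.1015]
ee_rot: [3.141, 0.001, 1.548]
force: [0.0, 0.4, 0.2]
width: 0.0852
grip_force: 0.0
shift [-0.24 -0.15  7.75] turn [0. 0. 0.] t 2.6 w 0.0852 F [0.  0.4 0.2]
(array([ 389.2, -386.4]), array([62. , 23.8]), 46.5, array([20.1, 36. , 47.5]), 115)
```

View pics/s1.png

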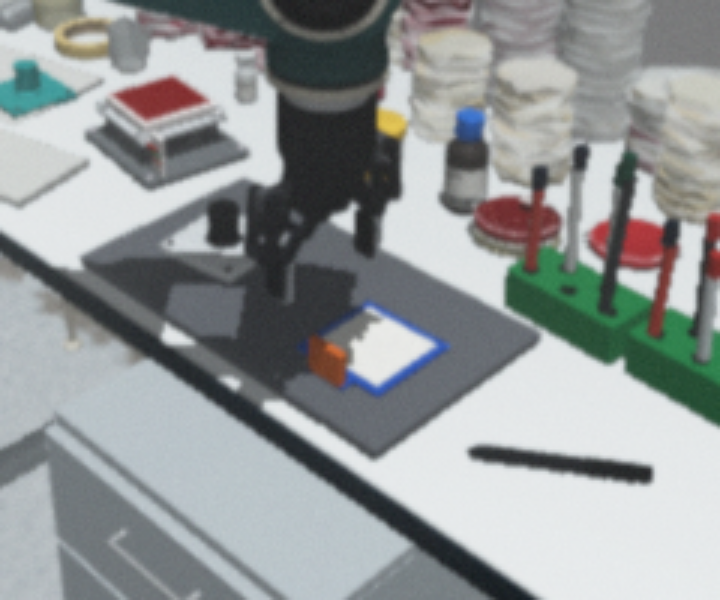

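The view shows the fingers above the board, on either side of the orange tab at (328,360) in the crop. The tab is clear, so I'll descend and close.

```bash
python3 -m inch '[[[1,-0.2,-0.1,3,0,0,0],[1,-0.2,-0.1,6,0,0,0],[1,-0.2,-0.1,7.6,0,0,0],[1,-0.2,-0.1,7.6,0,0,0],[0,-0.2,-0.1,7.6,0,0,0]]]' 40;  python3 -m inch '[[[-1,0,0,0,0,0,0],[-1,0,0,0,0,0,0],[-1,0,0,0,0,0,0],[-1,0,0,0,0,0,0],[-1,0,0,0,0,0,0]]]' 40
```

```text
clock: 3.28
position: [0.3786, -0.3952, 0.0254]
ee_rot: [3.14, 0.001, 1.548]
force: [0.7, -0.2, 0.1]
width: 0.0695
grip_force: 0.0
clock: 3.9
position: [0.3781, -0.3948, 0.0241]
ee_rot: [3.141, 0.0, 1.548]
force: [-0.8, 0.5, 4.5]
width: 0.0072
grip_force: 39.8
```

```bash
python3 -m inch '[[[-1,0,0,-1,0,0,0],[-1,0,0,-3,0,0,0],[-1,0,0,-7,0,0,0],[-1,0,0,-12,0,0,0],[-1,0,0,-12,0,0,0]]]';  python3 - <<'E'
from h import *
p,d=optics.grab_frame("scene"); cv2.imwrite("pics/s2.png",cv2.resize(p[120:300,180:420],None,fx=3,fy=3)); X=cloud("scene",d)
go(480,-200,190,85); print(status.observe()["grip_force"])
b,g,r=[p[...,i].astype(int) for i in range(3)]
np.savez("pics/s2.npz",p=p,d=d)
p,d=optics.grab_frame("top"); np.savez("pics/t2.npz",p=p,d=d);cv2.imwrite("pics/t2.png",cv2.resize(p[160:320,300:460],None,fx=3,fy=3))
E
```

```text
clock: 4.53
position: [0.3791, -0.396, 0.1495]
ee_rot: [3.137, 0.006, 1.548]
force: [-0.2, -0.1, -0.8]
width: 0.007
grip_force: 39.2
shift [19.74  9.71 -4.35] turn [0.2 0.2 3.7] t 4.575 w 0.0077 F [-0.2 -0.9 -1.5]
39.152836203575134
```

View pics/s2.png

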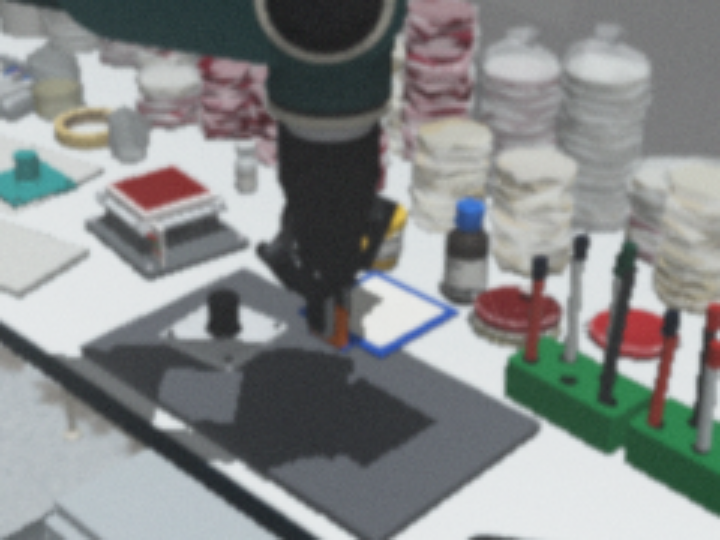

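The card is lifted and looks level. It hangs by its tab at about (340,325) in the crop.

Run:
```python
from h import *
for n,f in (("scene","s2"),("top","t2")):
    z=np.load(f"pics/{f}.npz"); p,d=z["p"].astype(int),z["d"]; X=cloud(n,d)
    m=(d>0)&(abs(X[...,2]-.142)<.014)&(X[...,0]>.392)&(X[...,0]<.5)&(abs(X[...,1]+.395)<.07)&(p.max(2)>90)
    m=biggest(m); print(n,*rect(X,m)); q=X[m]; A=np.c_[q[:,:2]-q[:,:2].mean(0),np.ones(len(q))]; print("slope",np.linalg.lstsq(A,q[:,2],rcond=None)[0])
print(status.observe()["position"])
z=np.load("pics/top0.npz");p,d=z["p"].astype(int),z["d"];X=cloud("top",d);Z=X[...,2]
m=biggest((d>0)&(p[...,2]>p[...,0]+60)&(Z>.05)&(Z<.07)&(abs(X[...,0]-.556)<.06)&(abs(X[...,1]-.03)<.06));print("agar",*rect(X,m),X[m].mean(0))
m=biggest((d>0)&(Z>.052)&(Z<.068)&(abs(X[...,0]-.556)<.08)&(abs(X[...,1]-.03)<.08));print("tray",*rect(X,m),X[m].mean(0))
```

```text
scene [ 437.5 -398.2] [92.9 88.8] 89.7 [140.7 142.6 144.2] 617
slope [-0.00015872  0.00196023  0.14250439]
top [ 444.  -398.7] [94.1 68.2] 88.6 [137.  140.5 143.9] 577
slope [ 0.00415315 -0.00258564  0.14048933]
[ 0.37807466 -0.3948245   0.14500268]
agar [555.8  29.9] [79.4 81.4] 80.0 [55.6 59.3 62.5] 855 [0.55584224 0.02957895 0.05924857]
tray [556.4  30.1] [96.8 91.6] 80.4 [55.3 59.2 62.5] 1124 [0.55592942 0.02794011 0.05907196]
```

```bash
python3 -m inch '[[[-1,4,1,-4,0,0,0],[-1,9,3,-5,0,0,1],[-1,14,5,-5,0,0,2],[-1,19,7,-5,0,0,3],[-1,24,9,-5,0,0,4]]]';  python3 -c "
from h import *
go(501.6,40.6,120,80.2)"
```

```text
clock: 5.25
position: [0.4735, -0.155, 0.193]
ee_rot: [-3.14, -0.0, 1.477]
force: [0.4, -1.4, -0.2]
width: 0.0073
grip_force: 39.2
shift [19.74  0.98  7.31] turn [-0.1 -0.   4.4] t 5.25 w 0.0073 F [ 0.4 -1.4 -0.2]
```

```bash
python3 -m inch '[[[-1,5,0.3,0,0,0,1],[-1,10,0.5,0,0,0,2],[-1,15,0.7,0,0,0,3],[-1,19.7,1,2,0,0,4.4],[-1,19.7,1,5,0,0,4.4]]]';  python3 -m inch '[[[-1,0,0,1.5,0,0,0],[-1,0,0,3,0,0,0],[-1,0,0,3,0,0,0],[-1,0,0,3,0,0,0]]]'
python3 - <<'E'
from h import *
go(501.6,40.6,72,80.2)
for n in ("scene","top"):
    p,d=optics.grab_frame(n); np.savez(f"pics/{n}3.npz",p=p,d=d); X=cloud(n,d); p=p.astype(int)
    zc=status.observe()["position"][2]-.0065
    m=biggest((d>0)&(abs(X[...,2]-zc)<.012)&(abs(X[...,0]-.556)<.08)&(abs(X[...,1]-.03)<.08)&(p.max(2)>90)); print(n,*rect(X,m))
a=np.load("pics/scene3.npz")["p"]; b=np.load("pics/top3.npz")["p"]
cv2.imwrite("pics/c3.png",np.hstack([cv2.resize(a[150:250,180:280],(400,400),interpolation=2),cv2.resize(b[145:245,170:270],(400,400),interpolation=2)]))
E
```

```text
clock: 5.88
position: [0.5017, 0.041, 0.1429]
ee_rot: [-3.141, -0.0, 1.404]
force: [0.5, -0.4, 0.2]
width: 0.0072
grip_force: 39.1
clock: 6.38
position: [0.502, 0.038, 0.1146]
ee_rot: [3.141, -0.0, 1.4]
force: [-0.1, -0.1, -1.0]
width: 0.0071
grip_force: 39.1
shift [ 0.25 -0.09  4.26] turn [ 0. -0.  0.] t 6.375 w 0.0071 F [-0.1 -0.1 -1. ]
scene [546.7  28.8] [ 95.5 111.7] 80.0 [104.9 107.5 110. ] 330
top [581.7  22.4] [91.6 39.6] 80.7 [104.3 107.7 111. ] 310
```

View pics/c3.png

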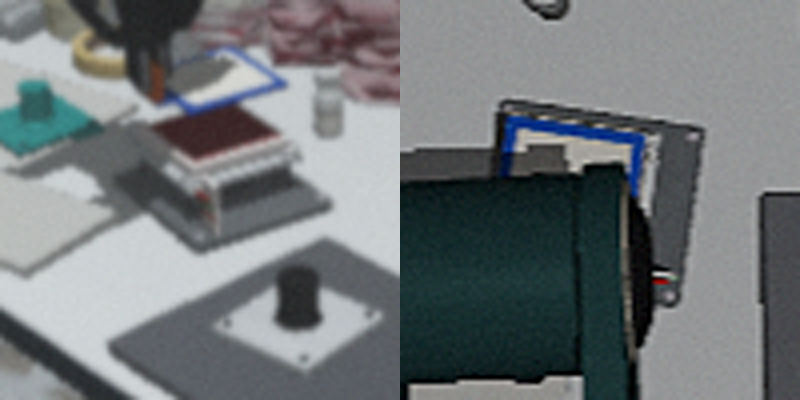

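The card (blue frame, right crop around (570,150)) sits above the tray, square to it, about 2.5 mm off in y. I'll correct that and descend.

```bash
python3 -m inch '[[[-1,0.25,0,1.5,0,0,0],[-1,0.25,0,3,0,0,0],[-1,0.25,0,3.6,0,0,0],[-1,0.25,0,4,0,0,0],[-1,0.25,0,4,0,0,0]]]';  python3 -m inch '[[[-1,0,0,0.1,0,0,0],[-1,0,0,0.2,0,0,0],[-1,0,0,0.2,0,0,0]]]'; python3 -c "
from h import *
go(501.6,40.6,70,80.2)"
```

```text
clock: 7.1
position: [0.5021, 0.0409, 0.0736]
ee_rot: [-3.141, 0.0, 1.401]
force: [-0.4, -0.6, -0.0]
width: 0.007
grip_force: 39.1
clock: 7.48
position: [0.5021, 0.0409, 0.0718]
ee_rot: [3.142, -0.0, 1.401]
force: [-0.8, -0.0, 0.2]
width: 0.0072
grip_force: 39.1
shift [-0.03 -0.05  0.18] turn [ 0.  -0.   0.1] t 7.475 w 0.0072 F [-0.8 -0.   0.2]
```

```bash
python3 -m inch '[[[-1,0,0,0.1,0,0,0],[-1,0,0,0.1,0,0,0],[-1,0,0,0.1,0,0,0]]]';  python3 -m inch '[[[-1,0,0,0.1,0,0,0],[-1,0,0,0.1,0,0,0],[-1,0,0,0.1,0,0,0]]]'
```

```text
clock: 7.85
position: [0.5021, 0.0409, 0.0708]
ee_rot: [3.142, -0.0, 1.401]
force: [0.2, -0.2, 0.2]
width: 0.0071
grip_force: 39.1
clock: 8.22
position: [0.5022, 0.0409, 0.07]
ee_rot: [3.141, -0.0, 1.401]
force: [-2.5, 0.8, 3.8]
width: 0.0071
grip_force: 39.9
```

```bash
python3 -m inch '[[[-0.4,0,0,0,0,0,0],[-0.4,0,0,0,0,0,0],[-0.4,0,0,0,0,0,0],[-0.4,0,0,-1,0,0,0],[-0.4,0,0,-3,0,0,0]]]'; python3 -m inch '[[[0.3,0,0,-3,0,0,0],[1,0,0,-8,0,0,0],[1,0,0,-12,0,0,0],[1,-6,0,-12,0,0,0],[1,-12,0,-12,0,0,0]]]'; python3 -m inch '[[[1,-6,0,0,0,0,10],[1,-12,0,0,0,0,20],[1,-16,0,0,0,0,30],[1,-16,0,0,0,0,40],[1,-16,0,0,0,0,50]]]'
python3 - <<'E'
from h import *
for n in ("scene","top"):
    p,d=optics.grab_frame(n); np.savez(f"pics/{n}4.npz",p=p,d=d); X=cloud(n,d); p=p.astype(int)
    m=biggest((d>0)&(abs(X[...,2]-.064)<.009)&(abs(X[...,0]-.558)<.075)&(abs(X[...,1]-.03)<.075)&((p[...,0]>90))); print(n,*rect(X,m))
a=np.load("pics/scene4.npz")["p"]; b=np.load("pics/top4.npz")["p"]
cv2.imwrite("pics/c4.png",np.hstack([cv2.resize(a[150:250,180:280],(400,400),interpolation=2),cv2.resize(b[145:245,170:270],(400,400),interpolation=2)]))
go(451,-191,130,6.3)
E
```

```text
clock: 8.85
position: [0.5018, 0.0409, 0.1005]
ee_rot: [-3.141, 0.0, 1.401]
force: [1.1, -0.7, -0.6]
width: 0.0253
grip_force: 0.0
clock: 9.48
position: [0.4817, -0.0783, 0.2221]
ee_rot: [3.139, 0.0, 1.403]
force: [0.9, 0.3, 0.0]
width: 0.0853
grip_force: 0.0
clock: 10.1
position: [0.4547, -0.2358, 0.2214]
ee_rot: [3.141, -0.001, 0.521]
force: [-0.2, -0.1, 0.6]
width: 0.0855
grip_force: 0.0
scene [552.  30.] [ 98.8 108.5] 81.2 [57.  62.7 65.3] 394
top [550.   29.5] [ 93.5 104.1] 80.1 [59.  63.1 66.7] 1172
shift [ 1.89 -4.04  9.12] turn [ 0.1 -0.1 23.8] t 10.2 w 0.0857 F [0.1 0.2 0.6]
```

View pics/c4.png

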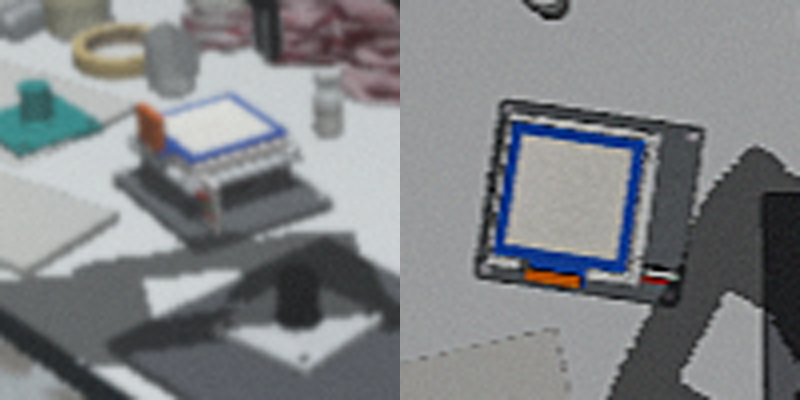

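The card lies flat and square on the tray, with its tab at the lower edge (550,278 in the right crop). Next I'll get its exact centre and go for the press plate.

```bash
python3 - <<'E'
from h import *
z=np.load("pics/top4.npz");p,d=z["p"].astype(int),z["d"];X=cloud("top",d);Z=X[...,2]
m=biggest((d>0)&(p[...,0]>p[...,2]+30)&(Z>.05)&(Z<.08)&(abs(X[...,0]-.556)<.07)&(abs(X[...,1]-.03)<.07));print("card",*rect(X,m))
E
python3 -m inch '[[[1,1,-3,2,0,0,10],[1,1.9,-4,5,0,0,20],[1,1.9,-4,9,0,0,23.8],[1,1.9,-4,9,0,0,23.8],[1,1.9,-4,9,0,0,23.8]]]'; python3 -c "
from h import *
go(450.7,-191.2,33,6.3)"
```

```text
card [550.4  31.4] [ 93.7 104. ] 79.7 [59.2 63.  66.8] 388
clock: 10.82
position: [0.4517, -0.1913, 0.1319]
ee_rot: [3.141, -0.001, 0.117]
force: [-0.1, -0.4, -0.2]
width: 0.0856
grip_force: 0.0
shift [-0.11 -0.03  9.89] turn [ 0.1 -0.1  0.4] t 10.825 w 0.0856 F [-0.1 -0.4 -0.2]
```

```bash
python3 -m inch '[[[1,-0.1,0,4,0,0,0.4],[1,-0.1,0,8,0,0,0.4],[1,-0.1,0,9.8,0,0,0.4],[1,-0.1,0,9.8,0,0,0.4],[0,-0.1,0,9.8,0,0,0.4]]]' 80; python3 -m inch '[[[-1,0,0,0,0,0,0],[-1,0,0,0,0,0,0],[-1,0,0,0,0,0,0],[-1,0,0,0,0,0,0],[-1,0,0,0,0,0,0]]]' 80; python3 -m inch '[[[-1,0,0,-1,0,0,0],[-1,0,0,-3,0,0,0],[-1,0,0,-7,0,0,0],[-1,0,0,-12,0,0,0],[-1,0,0,-12,0,0,0]]]'
python3 - <<'E'
from h import *
go(556.1,30.1,130,-9.5)
for n in ("scene","top"):
    p,d=optics.grab_frame(n); np.savez(f"pics/{n}5.npz",p=p,d=d); X=cloud(n,d); p=p.astype(int)
    m=biggest((d>0)&(abs(X[...,2]-.143)<.014)&(abs(X[...,0]-.451)<.08)&(abs(X[...,1]+.191)<.08)&(p.max(2)>90)); print(n,*rect(X,m))
    q=X[m]; A=np.c_[q[:,:2]-q[:,:2].mean(0),np.ones(len(q))]; print("slope",np.linalg.lstsq(A,q[:,2],rcond=None)[0])
a=np.load("pics/scene5.npz")["p"]; b=np.load("pics/top5.npz")["p"]
cv2.imwrite("pics/c5.png",np.hstack([cv2.resize(a[160:260,200:300],(400,400),interpolation=2),cv2.resize(b[160:260,240:340],(400,400),interpolation=2)]))
E
```

```text
clock: 11.45
position: [0.451, -0.1916, 0.0337]
ee_rot: [3.14, -0.002, 0.107]
force: [-0.4, 0.5, -0.5]
width: 0.07
grip_force: 0.0
clock: 12.08
position: [0.4506, -0.1914, 0.0328]
ee_rot: [3.141, -0.001, 0.106]
force: [-1.0, 0.6, 8.0]
width: 0.0271
grip_force: 78.6
clock: 12.7
position: [0.4514, -0.1917, 0.1562]
ee_rot: [3.138, -0.005, 0.106]
force: [0.8, 0.1, -2.7]
width: 0.0272
grip_force: 79.0
shift [ 12.75 -20.96   2.62] turn [ 0.1 -0.3 15.6] t 12.7 w 0.0272 F [ 0.8  0.1 -2.7]
scene [ 451.9 -193. ] [89.7 91.4] 7.1 [138.8 145.6 147.7] 417
slope [0.02880263 0.02952314 0.14481342]Traceback (most recent call last):
  File "<stdin>", line 5, in <module>
  File "h.py", line 12, in biggest
    n,l,s,_=cv2.connectedComponentsWithStats(m.astype(np.uint8)); return l==1+np.argmax(s[1:,4])
                                                                              ~~~~~~~~~^^^^^^^^^
    return _wrapfunc(a, 'argmax', axis=axis, out=out, **kwds)
    return bound(*args, **kwds)
ValueError: attempt to get argmax of an empty sequence
```

```bash
python3 -m inch '[[[-1,2.5,-4.2,0,0,0,3],[-1,5,-8.4,0,0,0,6],[-1,7.5,-12.6,0,0,0,9],[-1,10,-16.8,0,0,0,12],[-1,12.7,-20.9,0,0,0,16]]]'; python3 -m inch '[[[-1,0,0,0,0,0,0],[-1,0,0,1,0,0,0],[-1,0,0,2,0,0,0],[-1,0,0,3,0,0,0],[-1,0,0,3,0,0,0]]]'
python3 - <<'E'
from h import *
go(556,30.5,83,-10)
n="scene"
p,d=optics.grab_frame(n); np.savez(f"pics/{n}6.npz",p=p,d=d); X=cloud(n,d); zc=status.observe()["position"][2]-.009
m=biggest((d>0)&(abs(X[...,2]-zc)<.006)&(abs(X[...,0]-.556)<.07)&(abs(X[...,1]-.03)<.07)&(p.max(2)>90)); print(n,zc,*rect(X,m))
q=X[m]; A=np.c_[q[:,:2]-q[:,:2].mean(0),np.ones(len(q))]; print("slope",np.linalg.lstsq(A,q[:,2],rcond=None)[0])
cv2.imwrite("pics/c6.png",cv2.resize(p[140:250,180:290],(550,550),interpolation=2))
E
```

```text
clock: 13.42
position: [0.554, 0.0318, 0.15]
ee_rot: [3.141, 0.002, -0.175]
force: [0.8, -0.7, -2.3]
width: 0.027
grip_force: 79.3
clock: 14.05
position: [0.5537, 0.0297, 0.1206]
ee_rot: [3.141, 0.001, -0.174]
force: [0.6, -0.0, -2.1]
width: 0.0267
grip_force: 79.5
shift [ 0.22 -0.12  3.76] turn [0.  0.1 0. ] t 14.05 w 0.0267 F [ 0.6 -0.  -2.1]
scene 0.11238220542707082 [554.  25.] [90.6 90.5] 80.6 [107.5 110.5 112.9] 227
slope [-0.00190762  0.01249525  0.11042288]
```

View pics/c6.png

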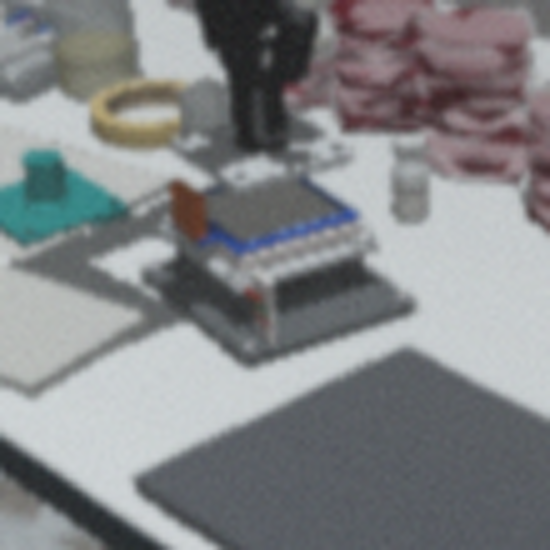

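The plate is level and square above the card (around (260,160) in the crop). It needs about 2 mm of correction. I'll lower it.

```bash
python3 -m inch '[[[-1,0.2,-0.2,0.5,0,0,0],[-1,0.2,-0.2,1.5,0,0,0],[-1,0.2,-0.2,2.5,0,0,0],[-1,0.2,-0.2,3.2,0,0,0],[-1,0.2,-0.2,3.3,0,0,0]]]'; python3 -m inch '[[[-1,0,0,0.1,0,0,0],[-1,0,0,0.2,0,0,0],[-1,0,0,0.3,0,0,0],[-1,0,0,0.3,0,0,0],[-1,0,0,0.3,0,0,0]]]'
python3 - <<'E'
from h import *
go(556,31,83,-10)
n="scene"
p,d=optics.grab_frame(n); X=cloud(n,d); zc=.074
m=biggest((d>0)&(abs(X[...,2]-zc-.002)<.005)&(abs(X[...,0]-.556)<.07)&(abs(X[...,1]-.03)<.07)&(p.max(2)>90)); print(n,*rect(X,m))
cv2.imwrite("pics/c7.png",cv2.resize(p[155:225,200:270],(560,560),interpolation=2))
E
```

```text
clock: 14.72
position: [0.5563, 0.0318, 0.088]
ee_rot: [3.141, 0.001, -0.173]
force: [-0.4, -0.3, -2.2]
width: 0.027
grip_force: 79.5
clock: 15.35
position: [0.5566, 0.0318, 0.0858]
ee_rot: [-3.142, -0.0, -0.173]
force: [0.4, 0.1, -2.2]
width: 0.0272
grip_force: 79.5
shift [-0.04  0.09  0.28] turn [-0.  -0.   0.1] t 15.35 w 0.0272 F [ 0.4  0.1 -2.2]
scene [557.9  30. ] [96.8 88.2] 77.6 [72.  75.7 78. ] 212
```

View pics/c7.png

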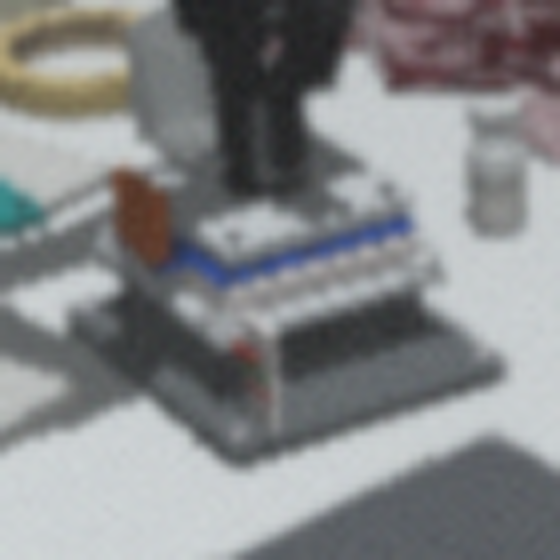

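The plate is centred over the card, with the blue edge showing evenly at (320,245). It is about 2–3 mm above contact, so I'll go down slowly and watch the force.

```bash
for i in 1 2; do :; done; python3 -m inch '[[[-1,0,0,0.1,0,0,0],[-1,0,0,0.2,0,0,0],[-1,0,0,0.2,0,0,0],[-1,0,0,0.2,0,0,0]]]'; python3 -m inch '[[[-1,0,0,0.1,0,0,0],[-1,0,0,0.1,0,0,0],[-1,0,0,0.1,0,0,0]]]'; python3 -m inch '[[[-1,0,0,0.1,0,0,0],[-1,0,0,0.1,0,0,0],[-1,0,0,0.1,0,0,0]]]'
```

```text
clock: 15.9
position: [0.5565, 0.0318, 0.0837]
ee_rot: [3.142, 0.0, -0.173]
force: [0.5, -0.1, -1.5]
width: 0.0273
grip_force: 79.5
clock: 16.27
position: [0.5566, 0.0318, 0.0829]
ee_rot: [-3.142, -0.0, -0.173]
force: [-0.4, 0.5, -0.9]
width: 0.0276
grip_force: 79.6
clock: 16.65
position: [0.5566, 0.0318, 0.0819]
ee_rot: [-3.142, -0.0, -0.173]
force: [-1.4, 0.1, 2.4]
width: 0.0269
grip_force: 79.8
```

```bash
python3 -m inch '[[[-1,0,0,0.1,0,0,0],[-1,0,0,0.2,0,0,0],[-1,0,0,0.3,0,0,0],[-1,0,0,0.3,0,0,0],[-1,0,0,0.3,0,0,0]]]'; python3 -m inch '[[[-1,0,0,0.1,0,0,0],[-1,0,0,0.2,0,0,0],[-1,0,0,0.2,0,0,0],[-1,0,0,0.2,0,0,0]]]'
python3 - <<'E'
from h import *
p,d=optics.grab_frame("scene"); X=cloud("scene",d)
cv2.imwrite("pics/c8.png",cv2.resize(p[175:225,205:255],(600,600),interpolation=2))
E
```

```text
clock: 17.27
position: [0.5567, 0.0318, 0.0789]
ee_rot: [-3.142, -0.0, -0.173]
force: [-0.7, 0.3, 5.0]
width: 0.0272
grip_force: 80.0
clock: 17.77
position: [0.5566, 0.0318, 0.077]
ee_rot: [-3.142, -0.0, -0.173]
force: [-1.1, 0.4, 6.6]
width: 0.0272
grip_force: 80.2
```

View pics/c8.png

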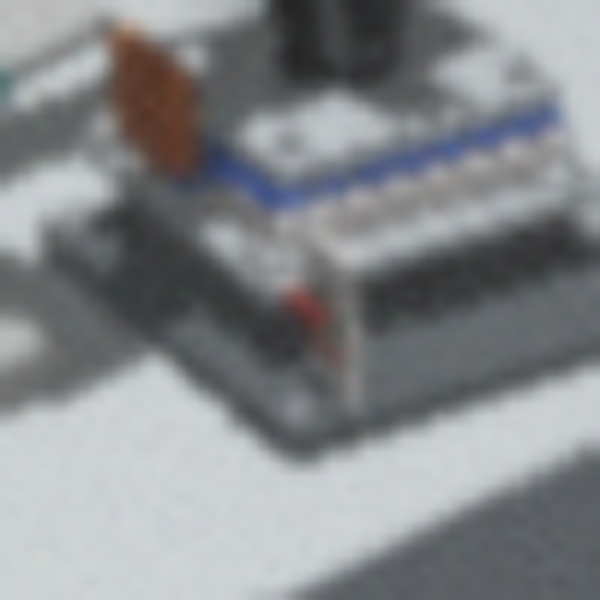

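The plate is seated on the card, and the red pointer (305,300 in the crop) has come down. The force fits about 5.5 mm of travel. I'll go 2.5 mm further and hold.

```bash
python3 -m inch '[[[-1,0,0,0.1,0,0,0],[-1,0,0,0.2,0,0,0],[-1,0,0,0.25,0,0,0],[-1,0,0,0.25,0,0,0],[-1,0,0,0.25,0,0,0]]]'; python3 -m inch '[[[-1,0,0,0,0,0,0],[-1,0,0,0,0,0,0],[-1,0,0,0,0,0,0],[-1,0,0,0,0,0,0],[-1,0,0,0,0,0,0]]]'
python3 - <<'E'
from h import *
p,d=optics.grab_frame("scene"); X=cloud("scene",d); P=p.astype(int)
for f in ("scene4","scene6"):
    z=np.load(f"pics/{f}.npz"); Y=cloud("scene",z["d"]); q=z["p"].astype(int)
    m=(q[...,2]>q[...,0]+60)&(z["d"]>0); m[:192]=0;m[225:]=0;m[:,:220]=0;m[:,245:]=0; print(f,m.sum(),np.median(Y[m],0), np.argwhere(m).mean(0))
m=(P[...,2]>P[...,0]+60)&(d>0); m[:192]=0;m[225:]=0;m[:,:220]=0;m[:,245:]=0; print(m.sum(),np.median(X[m],0),np.argwhere(m).mean(0))
m=biggest((d>0)&(P[...,0]>P[...,2]+30)&(X[...,2]>.03)&(abs(X[...,0]-.556)<.07)&(abs(X[...,1]-.03)<.07)); print("card z",rect(X,m))
t=np.load("pics/top4.npz"); a,_=optics.grab_frame("top")
cv2.imwrite("pics/c9.png",np.hstack([cv2.resize(a[150:240,180:270],(400,400),interpolation=2),cv2.resize(p[175:225,205:255],(400,400),interpolation=2)]))
E
```

```text
clock: 18.45
position: [0.5567, 0.0318, 0.0747]
ee_rot: [-3.142, -0.0, -0.173]
force: [-2.0, 0.2, 8.0]
width: 0.0271
grip_force: 80.4
clock: 19.08
position: [0.5567, 0.0318, 0.0747]
ee_rot: [-3.142, -0.0, -0.173]
force: [-2.5, 1.2, 7.5]
width: 0.0272
grip_force: 80.4
scene4 0 [nan nan nan] [nan nan]
scene6 0 [nan nan nan] [nan nan]
0 [nan nan nan] [nan nan]
card z (array([543.4,  -8.4]), array([30.8, 97.3]), 60.4, array([52.2, 54.8, 58.2]), 58)
  return _methods._mean(a, axis=axis, dtype=dtype,
  ret = um.true_divide(
<stdin>:5: RuntimeWarning: Mean of empty slice.
<stdin>:6: RuntimeWarning: Mean of empty slice.
```

View pics/c9.png

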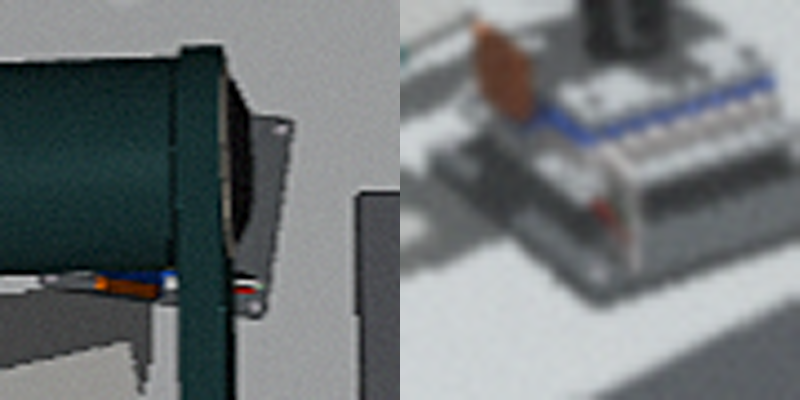

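The platen is about 8 mm down: the card edge is at z ≈ 55 mm against 63 mm before, and the force is about 8 N. The stack is level and square, so I'll hold and hand in.

```bash
python3 -m inch '[[[-1,0,0,0,0,0,0],[-1,0,0,0,0,0,0],[-1,0,0,0,0,0,0],[-1,0,0,0,0,0,0],[-1,0,0,0,0,0,0]]]'; python3 -m inch '[[[-1,0,0,0,0,0,0],[-1,0,0,0,0,0,0],[-1,0,0,0,0,0,0],[-1,0,0,0,0,0,0],[-1,0,0,0,0,0,0]]]' ; python3 -m inch '[[[-1,0,0,0,0,0,0],[-1,0,0,0,0,0,0],[-1,0,0,0,0,0,0],[-1,0,0,0,0,0,0],[-1,0,0,0,0,0,0]]]'; python3 -m inch '[[[-1,0,0,0,0,0,0],[-1,0,0,0,0,0,0],[-1,0,0,0,0,0,0],[-1,0,0,0,0,0,0],[-1,0,0,0,0,0,0]]]' && python3 -c "
from rig import order; print(order.sign_off())"
```

```text
clock: 19.8
position: [0.5567, 0.0318, 0.0746]
ee_rot: [-3.142, -0.0, -0.173]
force: [-3.0, 0.1, 8.4]
width: 0.0269
grip_force: 80.4
clock: 20.42
position: [0.5567, 0.0318, 0.0747]
ee_rot: [-3.142, -0.0, -0.173]
force: [-2.4, 1.0, 8.2]
width: 0.0272
grip_force: 80.4
clock: 21.05
position: [0.5567, 0.0318, 0.0747]
ee_rot: [-3.142, -0.0, -0.173]
force: [-3.2, 0.1, 7.7]
width: 0.0271
grip_force: 80.4
clock: 21.68
position: [0.5567, 0.0318, 0.0747]
ee_rot: [-3.142, -0.0, -0.173]
force: [-3.0, 0.9, 7.6]
width: 0.0269
grip_force: 80.4
the job is handed in; nothing more can be done
None
```

The job is handed in at about 22 s, though the rig returned no verdict: the card is on the tray and the plate on the card, pressed about 8 mm down (estimated from hand height, force and card height, as I couldn't read the pointer itself), held for over 2 s and still gripped.

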